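Load a test plaque and free the hardness tester's shuttle

TASK

Load the small hardness tester: take just the top plaque from the stack of plain plaques (not the ones with a hole through the middle), lay it flat in the nest of the pinned shuttle and let go of it. Then pull the index plunger's knob straight up as far as it goes, so that the shuttle comes free and its spring draws it in under the presser foot. Finish while still holding the plunger fully up, because I shall shift the plaque about for the five readings; leave the rest of both stacks and the petri dish and the marker where they are.

Things in the scene. Friction and masses are not known exactly. Their poses are not given: they have to be found in the camera images.
- tester: The hardness tester, fixed to the bench: grey base plate on rubber feet, x -70 to 64 mm and y -113 to 105 mm from the origin; two rails along y carry the shuttle. At the +y end a column, top 154 mm high, carries a head with a round dial, its presser foot over y = 35 mm. The plunger's bracket stands at the -x edge. Origin on the bench; +y is the way the shuttle runs in.
- shuttle (a joint): Slide of the shuttle along the tester's +y, m: 0 at the loading end, 0.090 at its stop under the foot. A hidden spring draws it in with 3 to 4 N; the plunger's pin in a hole of the shuttle's steel index bar keeps it at about 0.001. Set free it runs in within 2 s; further holes near the inner end catch the pin if the plunger is let down early.
- nest (a point): Centre of the nest's flat floor on the shuttle, 44 mm above the bench; axes as the tester's. Four steel corner guides, 8 mm high, flared outward at the top, 2 mm clear of a plaque whose 75 mm side lies along y. The long (x) sides are open for fingers over the middle 45 mm. At the loading end the plunger stands 43 mm towards +y and 48 mm towards -x of it.
- plunger (a joint): Lift of the sprung index plunger, m: 0 seated, its pin 8 mm deep in the index bar; 0.015 pulled fully up against its stop. The spring pulls it down with 6 N seated, 10.5 N at the top; it drops back when let go.
- knob_top (a point): Centre of the top of the plunger's black ribbed knob, 110 mm above the bench when seated: 25 mm in diameter, 28 mm high, axis upright, free all round down to its foot; rises with the plunger.
- plain_3: The one to load, top of the stack of three plain plaques (underside 24 mm up): grey rubber plaque, 50 x 75 x 12 mm (x, y, z), 30 to 80 g; origin at the centre of its underside, y its long axis, z up. One stack is at the robot's left, the other ahead; between them a tall laboratory stirrer (rod at x 0.48, y 0.08; head x 0.43 to 0.56, y -0.03 to 0.09, up to z 0.6): pass it on the robot's side.
- plain_2: Middle one of the plain stack: same rubber plaque, 50 x 75 x 12 mm, origin and axes alike
- plain_1: Bottom one of the plain stack: same rubber plaque, 50 x 75 x 12 mm, origin and axes alike
- drilled_3: Top one of the other stack, each with a round 18 mm hole through its middle; else the same rubber plaque, 50 x 75 x 12 mm, origin and axes alike
- drilled_2: Middle one of the other stack, each with a round 18 mm hole through its middle; else the same rubber plaque, 50 x 75 x 12 mm, origin and axes alike
- drilled_1: Bottom one of the other stack, each with a round 18 mm hole through its middle; else the same rubber plaque, 50 x 75 x 12 mm, origin and axes alike
- petri_dish: Glass petri dish, 69 mm across, 16 mm high; origin at the centre of its underside
- marker: Blue marker pen lying flat, 110 mm long, 15 mm thick; origin at the middle of its underside, y along it

How it is judged:
On the way, in this order (a step that is already met when the one before it is completed fails the run):
1. the top plain plaque is lifted clear of its stack (height (world z) of plain_3 above 0.045 m), for 0.2 s.
2. the plaque lies flat in the nest, let go, with the shuttle still pinned at its loading end (x of plain_3 in the frame of nest between -0.004 and 0.004 m and y of plain_3 in the frame of nest between -0.004 and 0.004 m and z of plain_3 in the frame of nest below 0.002 m and angle between plain_3's own z axis and vertical below 0.06 rad and contact force between the fingers and plain_3 below 0.1 N and value of joint shuttle below 0.005 m and value of joint plunger below 0.003 m), for 0.2 s.
At the end, for the whole second after the job is handed in: The plunger is up at least 12 of its 15 mm in the fingers, the shuttle is home within 3 mm under the foot, and the top plain plaque lies flat in the nest, untouched, within 4 mm of centre; other plaques moved under 20 mm, petri dish and marker under 30 mm (value of joint plunger above 0.012 m and contact force between the fingers and plunger above 3 N and value of joint shuttle above 0.087 m and x of plain_3 in the frame of nest between -0.004 and 0.004 m and y of plain_3 in the frame of nest between -0.004 and 0.004 m and z of plain_3 in the frame of nest below 0.002 m and angle between plain_3's own z axis and vertical below 0.06 rad and contact force between the fingers and plain_3 below 0.1 N and contact force between the fingers and shuttle below 0.1 N); the arm keeps its last pose, push and grip.
It fails at once if another plaque of either stack is moved by more than 20 mm (distance of any of plain_1, plain_2, drilled_1, drilled_2, drilled_3 from where it was at the start of the episode above 0.02 m).
It fails at once if the petri dish or the marker is moved by more than 30 mm (distance of any of petri_dish, marker from where it was at the start of the episode above 0.03 m).
It also fails if it takes over 58 s, if anything falls off the work surface, if the arm or the gripper's body presses on something with over 40 N, if the wrist force passes 120 N, or if a joint passes its speed limit or range.

ROBOT

A 7-joint arm with a two-finger parallel gripper is mounted at the origin on a cart in front of the work surface, level with it; the furniture and walls round the work are solid. World frame = base frame: x ahead of the robot, y to its left, z up, the work surface at z = 0. Lengths are in m, angles in rad, forces in N, time in s.
With the tool pointing down it reaches from about 0.425 to 0.825 m from the base axis. Payload 3.6 kg.
Tool frame: the origin (TCP) lies midway between the tips of the shut fingers; the grasp point (between the pads) lies 19 mm behind it; x points along the fingers, y is the direction in which the jaws open and shut, and the axes are right-handed (so a half turn about x gives the same grasp; the last joint's range is limited). The gripper opens to 85 mm and grips with 20 to 120 N. Pads are 22 mm wide; open, the fingers measure 114 mm over their backs; the gripper's body (76 mm by 85 mm) begins 54 mm behind the grasp point. The pads swing forward as they close: fully open they stand 13 mm farther back than shut.
Start: joints at [1.234, 0.615, -0.013, 1.423, 0.008, 1.103, -0.04], TCP at [0.198, -0.619, 0.231] pointing down, gripper open.
Joint ranges: [-3.12, 3.12], [-0.3, 2.06], [-1.34, 1.32], [0.26, 2.42], [-1.36, 4.5], [0.01, 1.98], [-2.84, 2.84]. Speed limits (rad/s): [2.79, 2.79, 3.14, 3.14, 3.14, 3.14, 3.14].

INTERFACE

Orientations are given as [roll, pitch, yaw] about the fixed x, y, z axes, in that order (R = Rz(yaw) Ry(pitch) Rx(roll)).
In Python, from plant import read_state, snapshot, get_calibration, sign_off gives the robot as it stands.
- The arm moves only by the tool servo_tool, never from a script. Its arguments are lists of equal length, an entry for each row: "travel": the shift along the tool's x, y, z in cm, a list of three; "twist": the turn, a rotation vector about the tool's x, y, z in rad, a list of three; "jaw": the gripper command: -1 is fully open, 1 is shut, values between are in proportion. In form: {"travel": [[x, y, z], ...], "twist": [[wx, wy, wz], ...], "jaw": [jaw, ...]}. A call has 1 to 8 rows; each row shifts and turns the pose as measured when the row begins, along the tool's axes as they then stand; what a row does not reach is not made up. A row lasts 1/12 s, in which the tool goes at most 41.7 mm and 7.16 degrees, less where a joint would pass 70% of its speed; a pose out of reach is approached as far as the arm can. A call is refused whole if a number of a shift passes 4.17 or a number of a turn 0.125, either way. A call with a gripper value outside its range is refused whole. The fingers move at their own pace and stop on an object; "force" is the grip in N (left out, the last holds). Time passes only in rows, so rows that do not move let the fingers close. It gives the time, the measured TCP pose, the force and the opening at its end, in the units of the state.
- read_state(): the state, without advancing time (a new reading comes with each control period).
- snapshot(name): name is "scene" or "side" or "wrist"; returns the picture (420x560x3 uint8, red, green, blue); there is no depth.
- get_calibration(name): a dict with "intrinsics" (3x3 intrinsics, pixels), "rvec" (rotation vector, rad) and "tvec" (3), from world to camera coordinates, as OpenCV has them; the wrist camera has in their place "tool_from_camera" (4x4, takes a point from camera to tool coordinates, whose origin is the TCP and whose axes are the tool frame's). Camera axes: x right, y down, z forward; pixel columns grow to the right and rows downward; lengths in m; the calibration is good to about 2 mm. A picture is of the moment at which its call begins: read the wrist's pose just before it. get_calibration takes no time and is no camera call.
- sign_off(): hands the job in, once; it reports no verdict.
The state is a dict: "clock": time; "qpos": joint angles; "joint_velocities": joint speeds; "joint_efforts": joint torques, N m; "tcp_pos": TCP position; "ee_rot": TCP orientation; "contact_force": force on the tool from outside, world axes, zero at the start; "wrist_torque": the same for the moment, N m; "finger_gap": finger opening in m.
Only numpy, scipy, OpenCV 4.12 (cv2) and the standard library are available. Lean on these libraries where they do the work, as an engineer would, in place of code of your own. Each camera call takes 0.05 s, during which the arm holds its last target. There are 200 camera calls.

## Working session

There is one attempt and no reset: what is moved stays moved. The work goes in short steps, Python scripts to look and compute and a tool call to move; the robot and the scene stay as the last step left them, time stands still between calls to the robot, and variables do not carry over. Pictures are saved under pics/ and viewed, about 8 in all and at most 12, crops included, and the job is handed in when it is done.

Besides the shell and the picture viewer there is one more tool, called after "Request:" as a command line: name --argument value ..., lists and objects as JSON in quotes. servo_tool: Moves the arm, as the interface text tells. Its arguments: {"type":"object","properties":{"travel":{"type":"array","items":{"type":"array","items":{"type":"number"}}},"twist":{"type":"array","items":{"type":"array","items":{"type":"number"}}},"jaw":{"type":"array","items":{"type":"number"}},"force":{"type":"number"}},"required":["travel","twist","jaw"]}

```bash
mkdir -p pics; python3 - <<'E'
from plant import *
import cv2
for n in ("scene","side"):
    cv2.imwrite(f"pics/{n}0.png",cv2.resize(snapshot(n)[...,::-1],(800,600),interpolation=cv2.INTER_CUBIC))
    c=get_calibration(n);print(n,c)
print(get_calibration("wrist"));print(read_state())
E
```

```text
scene {'intrinsics': array([[425.93698262,   0.        , 282.84134457],
       [  0.        , 425.93698262, 206.57065762],
       [  0.        ,   0.        ,   1.        ]]), 'rvec': array([ 1.9490822 , -0.63547585,  0.40629345]), 'tvec': array([-0.31507459,  0.28952935,  0.56786275])}
side {'intrinsics': array([[499.13506214,   0.        , 277.10361049],
       [  0.        , 499.13506214, 214.33500753],
       [  0.        ,   0.        ,   1.        ]]), 'rvec': array([ 2.42861477, -0.48594504,  0.15496792]), 'tvec': array([-0.42615137,  0.32559296,  1.07033978])}
{'intrinsics': array([[301.44787722,   0.        , 284.36913917],
       [  0.        , 301.44787722, 214.21061493],
       [  0.        ,   0.        ,   1.        ]]), 'tool_from_camera': array([[ 1.59222115e-03, -2.84818192e-01,  9.58580232e-01,
        -1.42756248e-01],
       [ 9.99998668e-01,  7.98333618e-04, -1.42381310e-03,
         3.55808531e-04],
       [-3.59738951e-04,  9.58581222e-01,  2.84819084e-01,
        -7.22575049e-02],
       [ 0.00000000e+00,  0.00000000e+00,  0.00000000e+00,
         1.00000000e+00]])}
{'clock': 0.1, 'qpos': array([ 1.2345049 ,  0.61579308, -0.01261984,  1.42473894,  0.00805667,
        1.10340699, -0.04038932]), 'joint_velocities': array([ 0.00074771, -0.00246378, -0.00065051, -0.00438922,  0.00070091,
        0.00022017,  0.00077249]), 'joint_efforts': array([ 1.02374546e-03, -4.70382571e+01,  2.60160584e-01, -1.71569467e+01,
        1.00785514e-02,  5.87243558e-03, -3.11035997e-06]), 'tcp_pos': array([ 0.19797338, -0.61839521,  0.23027297]), 'ee_rot': array([-1.57610595,  1.5684986 ,  1.87533744]), 'contact_force': array([ 0.2546632 , -0.09092342, -0.88266325]), 'wrist_torque': array([ 0.01140547,  0.01079382, -0.06145523]), 'finger_gap': 0.08533077124195929}
```

View pics/scene0.png

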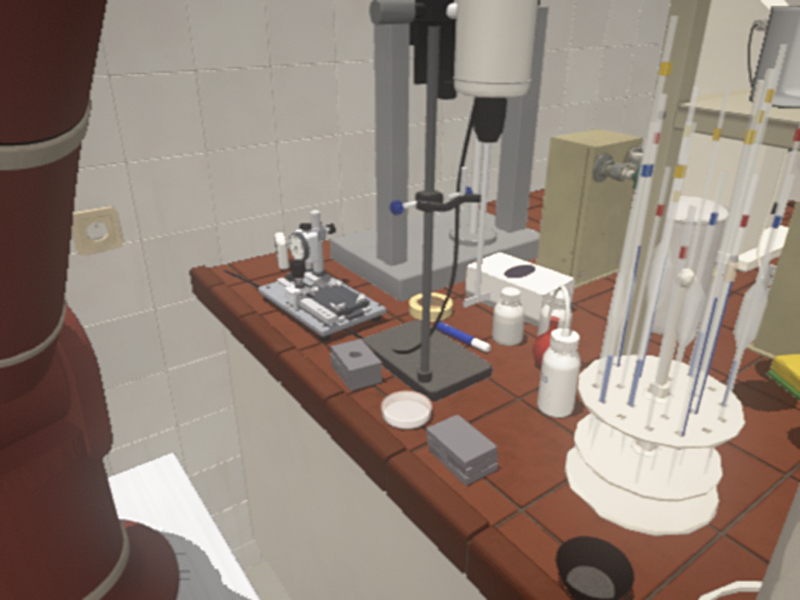

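View pics/side0.png

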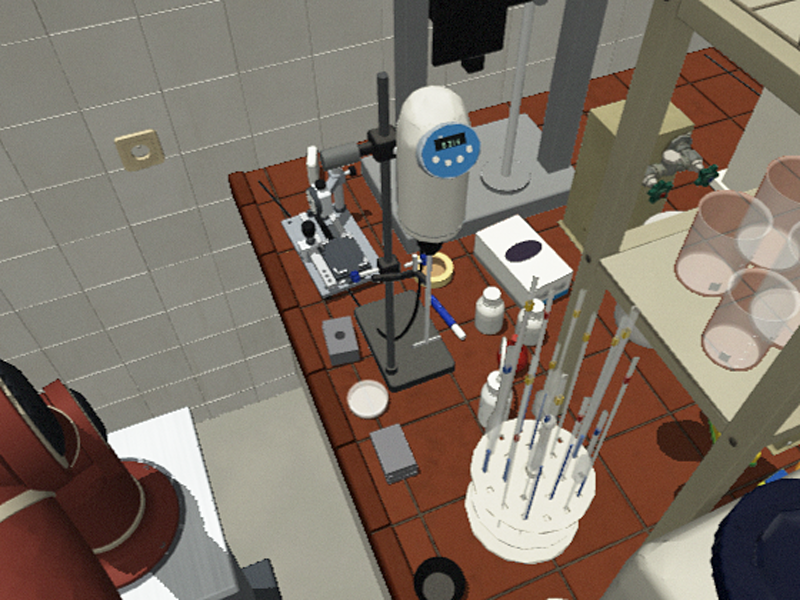

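The two views agree. The plain stack is the near one: scene ~(462,443), side ~(393,450), 800-px scale. The drilled stack is at side (340,335) and the tester at the far left, with its knob at side ~(308,228).

```bash
cat > h.py <<'E'
from plant import *
import cv2, numpy as np
from scipy.spatial.transform import Rotation as R
def cam(n,st=None):
    c=get_calibration(n);K=c["intrinsics"]
    if n!="wrist":
        r=cv2.Rodrigues(c["rvec"])[0];return K,r.T,-r.T@c["tvec"]
    T=c["tool_from_camera"];Rt=R.from_euler("xyz",st["ee_rot"]).as_matrix()
    return K,Rt@T[:3,:3],st["tcp_pos"]+Rt@T[:3,3]
def ray(C,u,v,z):
    K,r,o=C;d=r@np.linalg.solve(K,[u,v,1.]);return o+d*(z-o[2])/d[2]
def proj(C,p):
    K,r,o=C;q=K@(r.T@(np.array(p)-o));return q[:2]/q[2]
E
python3 - <<'E'
from h import *
np.set_printoptions(precision=4,suppress=True)
S=cam("side");C=cam("scene");f=.7
for n,c,u,v,z in [("plainTL",S,371,431,.036),("TR",S,404,425,.036),("BR",S,417,465,.036),("BL",S,384,473,.036),
 ("scene L",C,428,431,.036),("T",C,459,417,.036),("R",C,497,454,.036),("B",C,466,468,.036),
 ("drilled hole",S,340,335,.036),("drill scene",C,355,352,.036),("knob",S,308,226,.11),("nest",S,348,250,.05),("nest scene",C,340,297,.05),("dish",S,367,397,.016),
 ("plate c1",S,323,297,.015),("plate c2",S,282,219,.015),("plate c3",S,381,280,.015)]:
    print(n,ray(c,u*f,v*f,z))
for n in("scene","side"):
    u0=proj(cam(n),[.5,.4,.05]);print(n,u0)
im=cv2.imread("pics/side0.png")
im=snapshot("side")[100:215,190:280,::-1];cv2.imwrite("pics/side_crop.png",cv2.resize(im,None,fx=5,fy=5,interpolation=cv2.INTER_CUBIC))
E
```

```text
plainTL [ 0.409  -0.0246  0.036 ]
TR [ 0.461  -0.0349  0.036 ]
BR [ 0.4526 -0.1058  0.036 ]
BL [ 0.4014 -0.0986  0.036 ]
scene L [ 0.4029 -0.0332  0.036 ]
T [ 0.4519 -0.0344  0.036 ]
R [ 0.442  -0.1129  0.036 ]
B [ 0.3972 -0.1093  0.036 ]
drilled hole [0.4268 0.1706 0.036 ]
drill scene [0.4291 0.1751 0.036 ]
knob [0.4425 0.3724 0.11  ]
nest [0.505  0.3418 0.05  ]
nest scene [0.4925 0.323  0.05  ]
dish [0.4289 0.0474 0.016 ]
plate c1 [0.4308 0.28   0.015 ]
plate c2 [0.42   0.5064 0.015 ]
plate c3 [0.545  0.2766 0.015 ]
scene [225.1102 196.4301]
side [234.6909 161.2678]
```

View pics/side_crop.png

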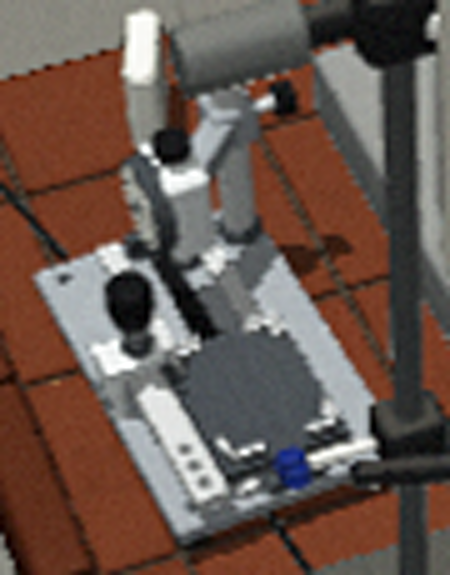

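```bash
python3 - <<'E'
from h import *
np.set_printoptions(precision=4,suppress=True)
st=read_state();print(R.from_euler("xyz",st["ee_rot"]).as_matrix())
S=cam("side");C=cam("scene")
def tri(a,b):
    A=[];y=[]
    for (K,r,o),(u,v) in((S,a),(C,b)):
        d=r@np.linalg.solve(K,[u*.7,v*.7,1.]);d/=np.linalg.norm(d);P=np.eye(3)-np.outer(d,d);A.append(P);y.append(P@o)
    return np.linalg.lstsq(np.vstack(A),np.hstack(y),rcond=None)[0]
print("head bottom",tri((430,235),(492,90)),"chuck bottom",tri((428,250),(487,138)))
print("clamp blue",tri((354,276),(397,207)),"boss",tri((417,263),(429,200)))
print("knob",tri((308,226),(281,250)))
for q in ([.48,.08,0],[.48,.08,.3],[.48,.08,.6]):print(proj(S,q)/.7,proj(C,q)/.7)
K,r,o=C
print("cams",S[2],o, ray(S,215.6,157.6,.11),ray(S,241,177,.05))
E
```

```text
[[-0.0006  0.3049 -0.9524]
 [ 0.0019 -0.9524 -0.3049]
 [-1.     -0.002   0.    ]]
head bottom [ 0.5042 -0.0055  0.4227] chuck bottom [0.5157 0.0145 0.3689]
clamp blue [0.4349 0.0787 0.2858] boss [0.5215 0.0978 0.268 ]
knob [0.4256 0.3617 0.1343]
[388.3329 376.8782] [420.5685 390.4452]
[384.2491 259.4864] [425.2321 188.767 ]
[377.6305  69.2312] [431.8837 -98.882 ]
cams [ 0.2476 -0.5464  1.036 ] [ 0.0237 -0.4929  0.512 ] [0.4432 0.3745 0.11  ] [0.496  0.3377 0.05  ]
```

```bash
cat >> h.py <<'E'
def plan(p,yaw,step=3.8,turn=.115,n=None,tilt=0):
    """rows to go to tcp p with tool x down, tool y at world angle yaw"""
    st=read_state();r0=R.from_euler("xyz",st["ee_rot"]);p0=st["tcp_pos"]
    y=np.array([np.cos(yaw),np.sin(yaw),0]);x=np.array([0,0,-1.]);r1=R.from_matrix(np.c_[x,y,np.cross(x,y)])
    rv=(r0.inv()*r1).as_rotvec();d=np.array(p)-p0
    n=n or int(np.ceil(max(np.linalg.norm(d)*100/step,np.linalg.norm(rv)/turn,1)))
    print("n",n,"d",d.round(4),"twist tot",rv.round(3))
    print("travel",[[round(float(a),2) for a in (r0*R.from_rotvec(rv*i/n)).inv().apply(d)*100/n] for i in range(n)])
    print("twist",[round(float(a),3) for a in rv/n])
E
python3 -c "
from h import *
plan([.428,-.069,.13],-.11)"
```

```text
n 16 d [ 0.23    0.5495 -0.1004] twist tot [-1.151e+00 -1.000e-03  2.000e-03]
travel [[0.63, -2.83, -2.42], [0.63, -2.65, -2.61], [0.63, -2.46, -2.8], [0.63, -2.25, -2.97], [0.63, -2.03, -3.12], [0.63, -1.8, -3.26], [0.63, -1.56, -3.38], [0.63, -1.31, -3.48], [0.63, -1.06, -3.57], [0.63, -0.8, -3.64], [0.63, -0.54, -3.68], [0.63, -0.27, -3.71], [0.63, -0.0, -3.72], [0.63, 0.26, -3.71], [0.63, 0.53, -3.69], [0.63, 0.79, -3.64]]
twist [-0.072, -0.0, 0.0]
```

Request:
servo_tool --travel '[[0.63, -2.83, -2.42], [0.63, -2.65, -2.61], [0.63, -2.46, -2.8], [0.63, -2.25, -2.97], [0.63, -2.03, -3.12], [0.63, -1.8, -3.26], [0.63, -1.56, -3.38], [0.63, -1.31, -3.48]]' --twist '[[-0.072, 0, 0], [-0.072, 0, 0], [-0.072, 0, 0], [-0.072, 0, 0], [-0.072, 0, 0], [-0.072, 0, 0], [-0.072, 0, 0], [-0.072, 0, 0]]' --jaw '[-1, -1, -1, -1, -1, -1, -1, -1]' --force 40

```text
clock: 0.82
tcp_pos: [0.3077, -0.342, 0.1744]
ee_rot: [0.064, 1.562, -2.185]
contact_force: [1.0, -1.3, -0.2]
finger_gap: 0.0855
```

Request:
servo_tool --travel '[[0.63, -1.06, -3.57], [0.63, -0.8, -3.64], [0.63, -0.54, -3.68], [0.63, -0.27, -3.71], [0.63, 0, -3.72], [0.63, 0.26, -3.71]]' --twist '[[-0.072, 0, 0], [-0.072, 0, 0], [-0.072, 0, 0], [-0.072, 0, 0], [-0.072, 0, 0], [-0.072, 0, 0]]' --jaw '[-1, -1, -1, -1, -1, -1]'

```text
clock: 1.32
tcp_pos: [0.3923, -0.1251, 0.1335]
ee_rot: [-0.103, 1.562, -1.901]
contact_force: [1.2, -0.1, -1.3]
finger_gap: 0.0855
```

```bash
python3 -c "
from h import *
print(read_state()['tcp_pos'],read_state()['ee_rot'],read_state()['qpos'],read_state()['clock'])
plan([.428,-.069,.13],-.11)"
```

```text
[ 0.39230987 -0.12511781  0.13353572] [-0.10338762  1.56164983 -1.90061213] [ 0.4685154   0.4272133  -0.29935058  2.18544826  0.24908854  0.56109768
 -0.24402986] 1.3167
n 2 d [ 0.0357  0.0561 -0.0035] twist tot [-0.116  0.009  0.001]
travel [[0.15, 1.11, -3.14], [0.16, 1.29, -3.07]]
twist [-0.058, 0.005, 0.001]
```

Request:
servo_tool --travel '[[0.15, 1.11, -3.14], [0.15, 1.2, -2.8], [0.05, 0.2, -0.5], [0, 0, 0]]' --twist '[[-0.058, 0.005, 0], [-0.058, 0.005, 0], [0, 0, 0], [0, 0, 0]]' --jaw '[-1, -1, -1, -1]'

```text
clock: 1.65
tcp_pos: [0.4322, -0.0536, 0.1286]
ee_rot: [-2.988, 1.564, 1.639]
contact_force: [-1.3, -0.4, -0.8]
finger_gap: 0.0855
```

```bash
python3 - <<'E'
from h import *
import pickle
st=read_state();im=snapshot("wrist");pickle.dump(st,open("w1.pkl","wb"))
cv2.imwrite("pics/w1.png",cv2.resize(im[...,::-1],(800,600),interpolation=cv2.INTER_CUBIC))
print(st['tcp_pos'],st['ee_rot'])
W=cam("wrist",st);print(proj(W,[.428,-.069,.036])/.7)
E
```

```text
[ 0.43223874 -0.05364744  0.12856236] [-2.98772162  1.5635127   1.63865667]
[401.68610585 337.11913367]
```

View pics/w1.png

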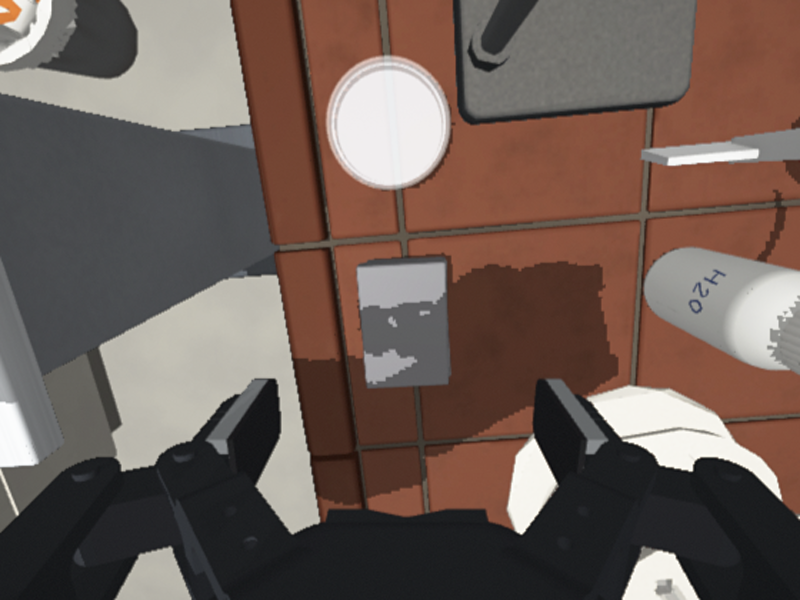

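The wrist view shows the plain stack's top face with corners near (358,266), (446,262), (450,384) and (367,388), and the petri dish at (388,122).

```bash
python3 - <<'E'
from h import *
import pickle
st=pickle.load(open("w1.pkl","rb"));W=cam("wrist",st)
q=[ray(W,u*.7,v*.7,.036) for u,v in[(358,266),(446,262),(450,384),(367,388)]]
for a in q:print(a.round(4))
a,b,c,d=q;m=sum(q)/4
print("ctr",m,"w",np.linalg.norm(a-b),np.linalg.norm(c-d),"l",np.linalg.norm(a-d),np.linalg.norm(b-c))
v=(a-d)+(b-c);w=(b-a)+(c-d);print("yaw",np.arctan2(-v[0],v[1]),np.arctan2(w[1],w[0]))
print("dish",ray(W,388*.7,122*.7,.016))
E
```

```text
[ 0.4075 -0.0252  0.036 ]
[ 0.4563 -0.0271  0.036 ]
[ 0.4543 -0.1013  0.036 ]
[ 0.4043 -0.0997  0.036 ]
ctr [ 0.43061213 -0.06330237  0.036     ] w 0.0488350868740753 0.05002503346941354 l 0.07460020409118033 0.07421819499999065
yaw -0.03580987740914916 -0.035328623672787544
dish [0.43072171 0.0496948  0.016     ]
```

```bash
python3 -c "
from h import *
plan([.4305,-.0683,.06],-.036,n=4)"
```

```text
n 4 d [-0.0017 -0.0142 -0.0687] twist tot [-0.051 -0.007  0.001]
travel [[1.71, -0.01, 0.37], [1.71, -0.01, 0.37], [1.72, -0.02, 0.36], [1.72, -0.02, 0.36]]
twist [-0.013, -0.002, 0.0]
```

Request:
servo_tool --travel '[[1.71, 0, 0.37], [1.71, 0, 0.37], [1.72, -0.02, 0.36], [1.72, -0.02, 0.36], [0, 0, 0]]' --twist '[[-0.013, -0.002, 0], [-0.013, -0.002, 0], [-0.013, -0.002, 0], [-0.013, -0.002, 0], [0, 0, 0]]' --jaw '[-1, -1, -1, -1, -1]'

```text
clock: 2.12
tcp_pos: [0.4291, -0.0772, 0.0592]
ee_rot: [0.226, 1.563, -1.392]
contact_force: [-0.6, -1.0, -0.1]
finger_gap: 0.0853
```

```bash
python3 -c "
from h import *
plan([.4305,-.0683,.022],-.036,n=3)"
```

```text
n 3 d [ 0.0014  0.0089 -0.0372] twist tot [-0.011  0.007 -0.002]
travel [[1.24, 0.03, -0.31], [1.24, 0.03, -0.31], [1.24, 0.03, -0.3]]
twist [-0.004, 0.002, -0.001]
```

Request:
servo_tool --travel '[[1.2, 0.03, -0.25], [1.2, 0.03, -0.25], [1.1, 0.03, -0.2], [0.1, 0, 0], [0, 0, 0]]' --twist '[[-0.004, 0.002, 0], [-0.004, 0.002, 0], [-0.004, 0.002, 0], [0, 0, 0], [0, 0, 0]]' --jaw '[-1, -1, -1, -1, -1]'

```text
clock: 2.53
tcp_pos: [0.4284, -0.0784, 0.0244]
ee_rot: [0.136, 1.564, -1.486]
contact_force: [0.1, -0.8, -0.5]
finger_gap: 0.0852
```

```bash
python3 -c "
from h import *
plan([.4305,-.0683,.022],-.036,n=1)"
```

```text
n 1 d [ 0.0021  0.0101 -0.0024] twist tot [-0.015  0.007 -0.001]
travel [[0.24, 0.16, -1.02]]
twist [-0.015, 0.007, -0.001]
```

Request:
servo_tool --travel '[[0.2, 0.16, -1.0], [0, 0, 0], [0, 0, 0]]' --twist '[[-0.015, 0.007, 0], [0, 0, 0], [0, 0, 0]]' --jaw '[-1, -1, -1]'

```text
clock: 2.78
tcp_pos: [0.4313, -0.0695, 0.0244]
ee_rot: [1.502, 1.567, -0.107]
contact_force: [0.0, 0.3, -0.4]
finger_gap: 0.0854
```

```bash
python3 -c "
from h import *
print(read_state()['qpos'].round(3))
plan([.4305,-.0683,.022],-.036,n=1)"
```

```text
[ 0.24   0.668 -0.19   2.212  0.42   0.291 -0.353]
n 1 d [-0.0008  0.0012 -0.0024] twist tot [-0.003  0.    -0.004]
travel [[0.24, -0.09, -0.11]]
twist [-0.003, 0.0, -0.004]
```

Request:
servo_tool --travel '[[0.25, -0.05, 0], [0, 0, 0], [0, 0, 0], [0, 0, 0], [0, 0, 0], [0, 0, 0]]' --twist '[[0, 0, 0], [0, 0, 0], [0, 0, 0], [0, 0, 0], [0, 0, 0], [0, 0, 0]]' --jaw '[-1, 1, 1, 1, 1, 1]' --force 30

```text
clock: 3.28
tcp_pos: [0.4315, -0.0695, 0.0234]
ee_rot: [1.462, 1.564, -0.147]
contact_force: [-0.4, 0.0, -0.4]
finger_gap: 0.0492
```

```bash
python3 - <<'E'
from h import *
st=read_state();im=snapshot("wrist");im2=snapshot("side")
a=cv2.resize(im[180:420,100:460,::-1],(600,400),interpolation=cv2.INTER_CUBIC)
b=cv2.resize(im2[270:350,220:340,::-1],(600,400),interpolation=cv2.INTER_CUBIC)
cv2.imwrite("pics/w2.png",np.vstack([a[:300],b[:300]]))
print(st['tcp_pos'],st['finger_gap'],st['contact_force'])
E
```

```text
[ 0.43153853 -0.06946204  0.02337909] 0.04917203700091054 [-4.00445238e-01  7.96731260e-05 -4.22906330e-01]
```

View pics/w2.png

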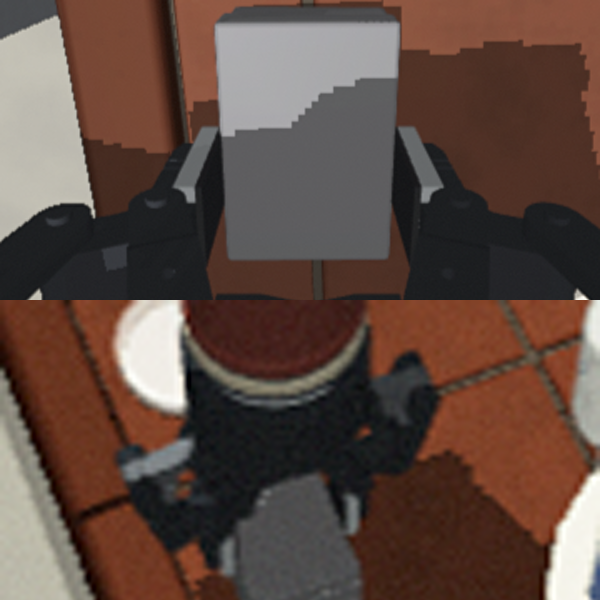

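The pads bear on both long sides and the gap is 49 mm, so the plaque is gripped. Next I lift it.

Request:
servo_tool --travel '[[-0.7, 0, 0], [-1.0, 0, 0], [-1.5, 0, 0], [-1.5, 0, 0], [-1.2, 0, 0], [0, 0, 0], [0, 0, 0]]' --twist '[[0, 0, 0], [0, 0, 0], [0, 0, 0], [0, 0, 0], [0, 0, 0], [0, 0, 0], [0, 0, 0]]' --jaw '[1, 1, 1, 1, 1, 1, 1]'

```text
clock: 3.97
tcp_pos: [0.4296, -0.0695, 0.0855]
ee_rot: [1.212, 1.568, -0.397]
contact_force: [0.0, -0.5, -0.9]
finger_gap: 0.049
```

```bash
python3 - <<'E'
from h import *
st=read_state();im=snapshot("wrist");im2=snapshot("scene")
a=cv2.resize(im[180:420,100:460,::-1],(600,400),interpolation=cv2.INTER_CUBIC)
b=cv2.resize(im2[250:350,250:400,::-1],(600,400),interpolation=cv2.INTER_CUBIC)
cv2.imwrite("pics/w3.png",np.vstack([a[:250],b[:350]]))
print(st['tcp_pos'],st['finger_gap'],st['contact_force'],st['qpos'].round(3))
plan([.385,.02,.09],-.0,n=5)
E
```

```text
[ 0.42960848 -0.06947857  0.08551937] 0.048970288970868865 [ 0.03879751 -0.5355375  -0.91112587] [ 0.319  0.547 -0.298  2.175  0.352  0.462 -0.294]
n 5 d [-0.0444  0.0894  0.0051] twist tot [-0.038  0.001 -0.002]
travel [[-0.1, -0.96, -1.75], [-0.1, -0.94, -1.76], [-0.1, -0.93, -1.77], [-0.1, -0.91, -1.77], [-0.1, -0.9, -1.78]]
twist [-0.008, 0.0, -0.0]
```

View pics/w3.png

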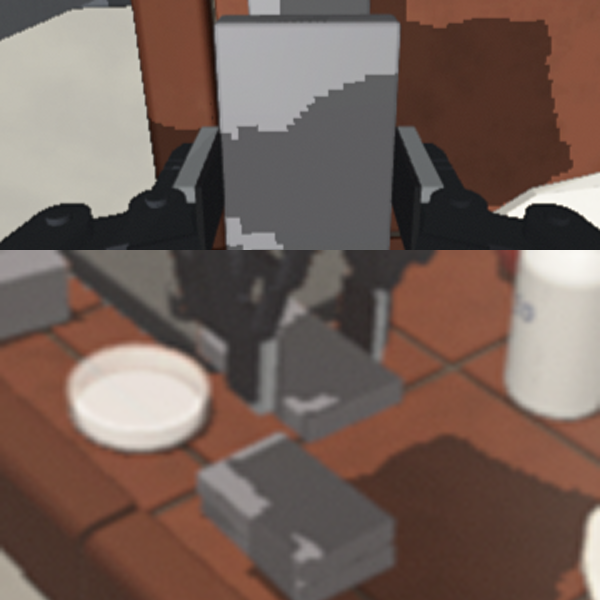

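The crop shows exactly one plaque held level and two left in the stack. Next I pass the stirrer on the robot's side.

Request:
servo_tool --travel '[[-0.1, -1.8, -0.8], [-0.1, -1.8, -0.8], [-0.1, -1.2, -0.8], [0, -0.5, 0], [0, 0, 0]]' --twist '[[-0.008, 0, 0], [-0.008, 0, 0], [-0.008, 0, 0], [0, 0, 0], [0, 0, 0]]' --jaw '[1, 1, 1, 1, 1]'

```text
clock: 4.48
tcp_pos: [0.3742, -0.0436, 0.0848]
ee_rot: [-1.385, 1.567, -2.971]
contact_force: [0.4, -0.3, -1.1]
finger_gap: 0.0495
```

```bash
python3 - <<'E'
from h import *
st=read_state()
print(st['tcp_pos'],st['finger_gap'],st['contact_force'],st['qpos'].round(3))
print(R.from_euler("xyz",st["ee_rot"]).as_matrix().round(3))
E
```

```text
[ 0.37418607 -0.0435562   0.08482735] 0.04950639221824297 [ 0.39490661 -0.30450324 -1.10831901] [ 0.256  0.495 -0.277  2.32   0.371  0.369 -0.352]
[[-0.004  1.    -0.014]
 [-0.001 -0.014 -1.   ]
 [-1.    -0.004  0.001]]
```

Request:
servo_tool --travel '[[0, 0, -2.5], [0, 0, -3], [0, 0, -3], [0, 0, -3], [0, 0, -3], [0, 0, -2.5], [0, 0, 0]]' --twist '[[0, 0, 0], [0, 0, 0], [0, 0, 0], [0, 0, 0], [0, 0, 0], [0, 0, 0], [0, 0, 0]]' --jaw '[1, 1, 1, 1, 1, 1, 1]'

```text
clock: 5.07
tcp_pos: [0.3857, 0.1305, 0.0815]
ee_rot: [2.794, 1.57, 1.193]
contact_force: [0.5, 0.5, -0.0]
finger_gap: 0.0492
```

```bash
python3 - <<'E'
from h import *
st=read_state()
print(st['tcp_pos'],st['finger_gap'],st['contact_force'],st['qpos'].round(3))
plan([.43,.25,.125],0.0)
E
```

```text
[0.38567411 0.13053019 0.08150815] 0.04917131977454569 [ 0.45176144  0.52377095 -0.04322008] [-0.22   0.524 -0.225  2.25   0.293  0.394 -0.718]
n 4 d [0.0443 0.1195 0.0435] twist tot [-0.03  -0.001 -0.   ]
travel [[-1.09, 1.02, -3.02], [-1.09, 1.04, -3.01], [-1.09, 1.06, -3.0], [-1.09, 1.09, -3.0]]
twist [-0.008, -0.0, -0.0]
```

Request:
servo_tool --travel '[[-1.4, 1.0, -2.8], [-1.4, 1.6, -2.6], [-1.4, 1.8, -2.4], [-1.4, 1.8, -2.4], [-1.0, 1.6, -1.6], [0, 0.3, 0], [0, 0, 0]]' --twist '[[-0.008, 0, 0], [-0.008, 0, 0], [-0.008, 0, 0], [-0.008, 0, 0], [0, 0, 0], [0, 0, 0], [0, 0, 0]]' --jaw '[1, 1, 1, 1, 1, 1, 1]'

```text
clock: 5.65
tcp_pos: [0.4747, 0.2498, 0.1453]
ee_rot: [-1.066, 1.563, -2.638]
contact_force: [-1.1, -1.5, -1.2]
finger_gap: 0.0493
```

```bash
python3 - <<'E'
from h import *
import pickle
st=read_state();im=snapshot("wrist");pickle.dump(st,open("w4.pkl","wb"))
W=cam("wrist",st);print(st['tcp_pos'],st['finger_gap'],st['contact_force'])
print(proj(W,[.496,.338,.05]),proj(W,[.443,.3745,.11]))
cv2.imwrite("pics/w4full.png",im[...,::-1])
cv2.imwrite("pics/w4.png",cv2.resize(im[...,::-1],(800,600),interpolation=cv2.INTER_CUBIC))
E
```

```text
[0.47470261 0.24979728 0.1452965 ] 0.04934639083747617 [-1.08753141 -1.46323644 -1.20262253]
[314.20629822 101.8588587 ] [223.50208724  18.47069969]
```

View pics/w4.png

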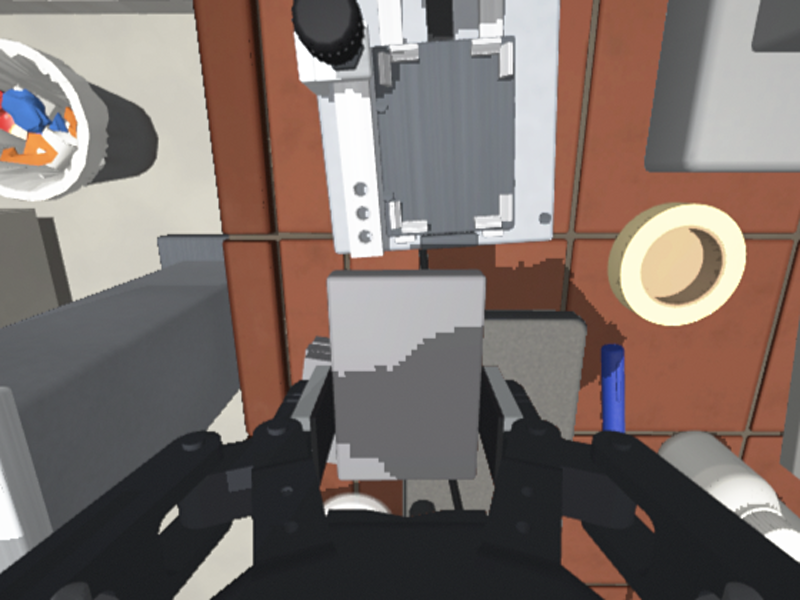

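The view holds the whole nest (centre ~(445,138)), the knob at ~(325,25) and the held plaque at (330..485, 275..478). I zoom into the nest next.

```bash
python3 - <<'E'
import cv2
im=cv2.imread("pics/w4full.png")
cv2.imwrite("pics/w4c.png",cv2.resize(im[15:185,210:390],None,fx=3.5,fy=3.5,interpolation=cv2.INTER_CUBIC))
E
```

```text
(no output)
```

View pics/w4c.png

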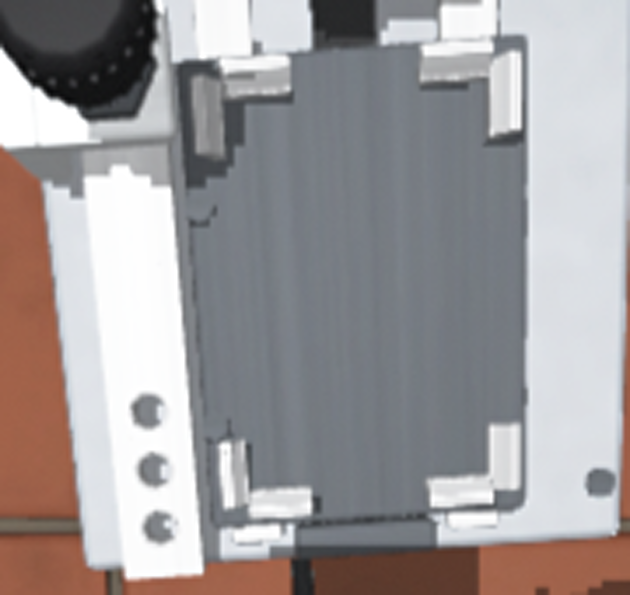

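```bash
python3 - <<'E'
from h import *
import pickle
np.set_printoptions(precision=4,suppress=True)
st=pickle.load(open("w4.pkl","rb"));W=cam("wrist",st)
def quad(pts,z):
    q=[ray(W,u,v,z) for u,v in pts];a,b,c,d=q;m=sum(q)/4
    v=(a-d)+(b-c);w=(b-a)+(c-d)
    print(*q,"ctr",m,"w",np.linalg.norm(a-b),np.linalg.norm(c-d),"l",np.linalg.norm(a-d),np.linalg.norm(b-c),"yaw",np.arctan2(-v[0],v[1]),np.arctan2(w[1],w[0]),sep="\n");return m
f=lambda x,y:(210+x/3.5,15+y/3.5)
quad([f(225,97),f(490,83),f(489,478),f(247,489)],.044)
# bare shuttle deck outline
quad([f(180,62),f(526,38),f(524,508),f(212,525)],.044)
print("knob px guess");print(ray(W,328*.7,20*.7,.11))
print("cam",W[2])
# held plaque top: display px, top z unknown
for zt in(.15,.155,.16):
    print("held z",zt);quad([(a*.7,b*.7) for a,b in[(328,277),(484,275),(476,477),(339,478)]],zt)
E
```

```text
[0.4666 0.3785 0.044 ]
[0.521  0.3809 0.044 ]
[0.5257 0.3013 0.044 ]
[0.4708 0.2989 0.044 ]
ctr
[0.496  0.3399 0.044 ]
w
0.05444065707844748
0.054925342000784166
l
0.07975552714814835
0.07974106060303443
yaw
0.055902969658929116
0.04493010041960618
[0.4575 0.3849 0.044 ]
[0.5278 0.389  0.044 ]
[0.5341 0.2946 0.044 ]
[0.4627 0.2907 0.044 ]
ctr
[0.4955 0.3398 0.044 ]
w
0.07043585634701392
0.07145748492738885
l
0.09436067436740059
0.09464237556188512
yaw
0.06127783246782548
0.056674923521001966
knob px guess
[0.4463 0.3765 0.11  ]
cam [0.4758 0.3223 0.2878]
held z 0.15
[0.4491 0.2909 0.15  ]
[0.5001 0.2917 0.15  ]
[0.5011 0.2136 0.15  ]
[0.4491 0.2128 0.15  ]
ctr
[0.4748 0.2523 0.15  ]
w
0.051037874938275773
0.05193885009727654
l
0.07810837159128169
0.07809267119894339
yaw
0.006765141616387725
0.014597039661129798
held z 0.155
[0.45   0.2921 0.155 ]
[0.4992 0.2928 0.155 ]
[0.5002 0.2175 0.155 ]
[0.4501 0.2168 0.155 ]
ctr
[0.4749 0.2548 0.155 ]
w
0.04918558104064233
0.05005385752653119
l
0.07527362072777909
0.07525849014249016
yaw
0.00676514161638748
0.01459703966112985
held z 0.16
[0.451  0.2932 0.16  ]
[0.4983 0.2939 0.16  ]
[0.4992 0.2215 0.16  ]
[0.4511 0.2208 0.16  ]
ctr
[0.4749 0.2573 0.16  ]
w
0.047333287143009
0.048168864955785776
l
0.07243886986427657
0.07242430908603684
yaw
0.006765141616387597
0.014597039661129607
```

```bash
python3 - <<'E'
from h import *
m=R.from_euler("xyz",read_state()["ee_rot"]).as_matrix();y0=np.arctan2(m[1,1],m[0,1]);print("tool yaw",y0)
plan([.4963,.3339,.085],y0+.042)
E
```

```text
tool yaw -0.0009675887790542417
n 3 d [ 0.0218  0.0841 -0.0603] twist tot [-0.042  0.003  0.007]
travel [[2.0, 0.74, -2.81], [2.0, 0.77, -2.8], [2.0, 0.81, -2.78]]
twist [-0.014, 0.001, 0.002]
```

Request:
servo_tool --travel '[[1.0, 0.5, -2.0], [1.5, 0.6, -2.0], [1.5, 0.6, -2.0], [1.4, 0.5, -1.8], [0.2, 0, -0.2], [0, 0, 0], [0, 0, 0]]' --twist '[[-0.014, 0.001, 0.002], [-0.014, 0.001, 0.002], [-0.014, 0.001, 0.002], [0, 0, 0], [0, 0, 0], [0, 0, 0], [0, 0, 0]]' --jaw '[1, 1, 1, 1, 1, 1, 1]'

```text
clock: 6.28
tcp_pos: [0.4922, 0.3162, 0.0805]
ee_rot: [-0.651, 1.548, -2.192]
contact_force: [-0.3, -0.6, -1.0]
finger_gap: 0.049
```

```bash
python3 - <<'E'
from h import *
m=R.from_euler("xyz",read_state()["ee_rot"]).as_matrix();print(m.round(3));print(read_state()['contact_force'],read_state()['tcp_pos'])
plan([.4963,.3339,.065],.041)
E
```

```text
[[-0.013  0.999  0.03 ]
 [-0.018  0.03  -0.999]
 [-1.    -0.014  0.018]]
[-0.3310246  -0.56694585 -0.97377706] [0.49219804 0.31615947 0.08046912]
n 1 d [ 0.0041  0.0177 -0.0155] twist tot [-0.011  0.018  0.014]
travel [[1.51, 0.48, -1.79]]
twist [-0.011, 0.018, 0.014]
```

Request:
servo_tool --travel '[[0.5, 0.24, -0.9], [0.4, 0.24, -0.8], [0, 0, 0], [0, 0, 0]]' --twist '[[-0.006, 0.009, 0.007], [-0.006, 0.009, 0.007], [0, 0, 0], [0, 0, 0]]' --jaw '[1, 1, 1, 1]'

```text
clock: 6.62
tcp_pos: [0.4974, 0.3294, 0.0718]
ee_rot: [0.974, 1.568, -0.559]
contact_force: [0.6, 0.3, -0.3]
finger_gap: 0.049
```

```bash
python3 - <<'E'
from h import *
print(read_state()['contact_force'],read_state()['tcp_pos'])
plan([.4963,.3339,.060],.041,n=1)
E
```

```text
[ 0.59218872  0.33457963 -0.25428821] [0.49740055 0.32943068 0.07176102]
n 1 d [-0.0011  0.0045 -0.0118] twist tot [-0.003  0.001 -0.002]
travel [[1.18, -0.1, -0.45]]
twist [-0.003, 0.001, -0.002]
```

Request:
servo_tool --travel '[[0.7, -0.1, -0.45], [0.4, 0, 0], [0, 0, 0], [0, 0, 0]]' --twist '[[-0.003, 0.001, -0.002], [0, 0, 0], [0, 0, 0], [0, 0, 0]]' --jaw '[1, 1, 1, 1]'

```text
clock: 6.95
tcp_pos: [0.4967, 0.3339, 0.0606]
ee_rot: [1.574, 1.569, 0.043]
contact_force: [-0.2, 0.3, -0.4]
finger_gap: 0.049
```

```bash
python3 - <<'E'
from h import *
st=read_state();im=snapshot("wrist");cv2.imwrite("pics/w5full.png",im[...,::-1])
print(st['contact_force'],st['tcp_pos'])
plan([.4963,.3339,.050],.041,n=1)
cv2.imwrite("pics/w5.png",cv2.resize(im[150:420,160:430,::-1],(600,600),interpolation=cv2.INTER_CUBIC))
E
```

```text
[-0.15083094  0.31036214 -0.43653852] [0.49669958 0.3338516  0.06062312]
n 1 d [-0.0003  0.0002 -0.0106] twist tot [-0.001  0.    -0.001]
travel [[1.06, -0.03, -0.03]]
twist [-0.001, 0.0, -0.001]
```

View pics/w5.png

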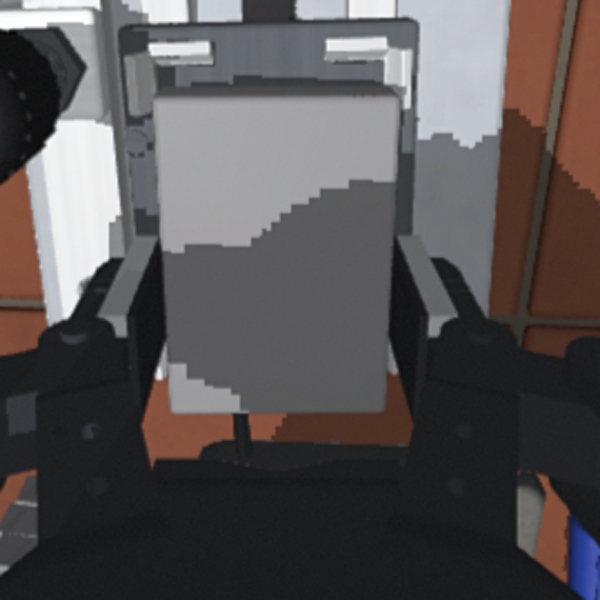

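The plaque sits above the nest, with its top edge (154..402, 97) between the upper guides (128..155 and 385..412). I work out the offset from these.

```bash
python3 - <<'E'
from h import *
np.set_printoptions(precision=4,suppress=True)
st=read_state();W=cam("wrist",st);s=2.2222
f=lambda u,v,z:ray(W,160+u/s,150+v/s,z)
for n,z,pts in[("deck",.044,[(120,25),(418,20),(133,235),(412,235)]),("guide feet",.044,[(156,75),(385,75)]),("held",.0732,[(154,97),(402,97),(386,411),(170,411)])]:
    q=[f(u,v,z) for u,v in pts];print(n,*q,"mid",(q[0]+q[1])/2,(q[2]+q[3])/2 if len(q)>3 else "",sep="\n")
E
```

```text
deck
[0.4576 0.386  0.044 ]
[0.5276 0.39   0.044 ]
[0.4596 0.3322 0.044 ]
[0.5316 0.3351 0.044 ]
mid
[0.4926 0.388  0.044 ]
[0.4956 0.3337 0.044 ]
guide feet
[0.4659 0.3744 0.044 ]
[0.521  0.3766 0.044 ]
mid
[0.4935 0.3755 0.044 ]

held
[0.4706 0.3757 0.0732]
[0.5198 0.3777 0.0732]
[0.523  0.304  0.0732]
[0.4734 0.302  0.0732]
mid
[0.4952 0.3767 0.0732]
[0.4982 0.303  0.0732]
```

Request:
servo_tool --travel '[[0.5, -0.14, 0], [0.4, 0, 0], [0, 0, 0], [0, 0, 0]]' --twist '[[-0.014, 0, 0], [0, 0, 0], [0, 0, 0], [0, 0, 0]]' --jaw '[1, 1, 1, 1]'

```text
clock: 7.33
tcp_pos: [0.4953, 0.3334, 0.0508]
ee_rot: [1.303, 1.569, -0.213]
contact_force: [-0.2, -0.3, -0.9]
finger_gap: 0.0487
```

```bash
python3 - <<'E'
from h import *
print(read_state()['contact_force'],read_state()['tcp_pos'])
plan([.4957,.3339,.045],.054,n=1)
E
```

```text
[-0.18664472 -0.29897744 -0.88393808] [0.49526818 0.33342044 0.05076988]
n 1 d [ 0.0004  0.0005 -0.0058] twist tot [ 0.002  0.    -0.002]
travel [[0.58, 0.04, -0.05]]
twist [0.002, 0.0, -0.002]
```

Request:
servo_tool --travel '[[0.35, 0.03, -0.04], [0.25, 0, 0], [0, 0, 0], [0, 0, 0]]' --twist '[[0, 0, 0], [0, 0, 0], [0, 0, 0], [0, 0, 0]]' --jaw '[1, 1, 1, 1]'

```text
clock: 7.67
tcp_pos: [0.4957, 0.3338, 0.044]
ee_rot: [1.28, 1.569, -0.236]
contact_force: [1.1, -0.1, -0.4]
finger_gap: 0.0491
```

Request:
servo_tool --travel '[[0, 0, 0], [0, 0, 0], [0, 0, 0], [0, 0, 0]]' --twist '[[0, 0, 0], [0, 0, 0], [0, 0, 0], [0, 0, 0]]' --jaw '[-0.4, -0.4, -0.4, -0.4]'

```text
clock: 8.0
tcp_pos: [0.4962, 0.3342, 0.0446]
ee_rot: [1.697, 1.568, 0.182]
contact_force: [-0.4, -0.1, -0.1]
finger_gap: 0.0597
```

Request:
servo_tool --travel '[[-1, 0, 0], [-2, 0, 0], [-2.5, 0, 0.5], [-2.5, 0, 1.5], [-1, 0, 1.5], [0, 0, 0], [0, 0, 0]]' --twist '[[0, 0, 0], [0, 0, 0], [0, 0, 0], [0, 0, 0], [0, 0, 0], [0, 0, 0], [0, 0, 0]]' --jaw '[-0.4, -0.4, -0.4, -0.4, -0.4, -0.4, -0.4]'

```text
clock: 8.58
tcp_pos: [0.4977, 0.3003, 0.1424]
ee_rot: [2.059, 1.565, 0.546]
contact_force: [-0.2, 0.0, -0.1]
finger_gap: 0.0596
```

```bash
python3 - <<'E'
from h import *
import pickle
st=read_state();im=snapshot("wrist");pickle.dump(st,open("w6.pkl","wb"))
W=cam("wrist",st);print(st['tcp_pos'],st['finger_gap'],st['contact_force'])
print(proj(W,[.4955,.34,.056]),proj(W,[.4453,.380,.11]))
a=proj(W,[.4955,.36,.056]).astype(int);x0=max(a[0]-140,0);y0=max(a[1]-105,0);print(x0,y0)
cv2.imwrite("pics/w6.png",cv2.resize(im[y0:y0+210,x0:x0+280,::-1],(800,600),interpolation=cv2.INTER_CUBIC))
E
```

```text
[0.49771064 0.30026673 0.14235349] 0.0596028729658962 [-0.23811948  0.01765391 -0.13489772]
[284.16875369 169.73007195] [197.15283096 105.0505156 ]
145 37
```

View pics/w6.png

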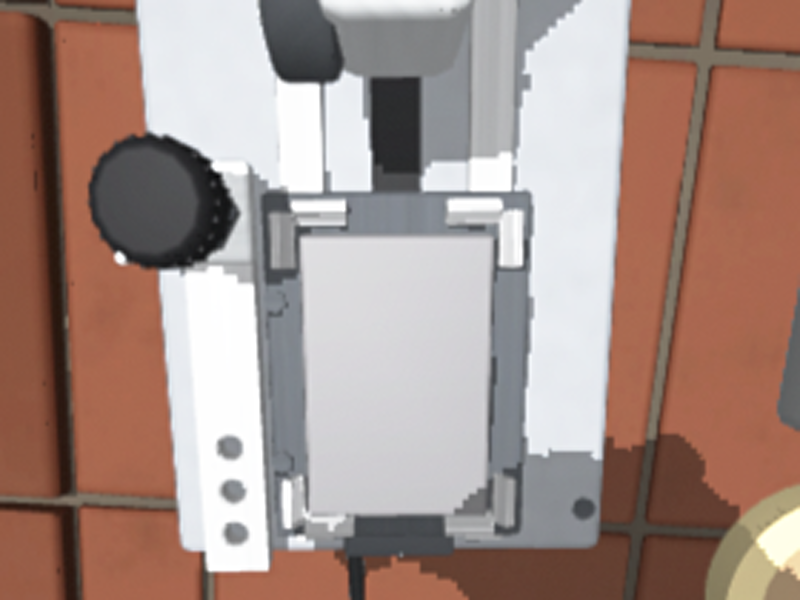

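The plaque lies in the nest with top corners (301,237), (493,236), (490,516) and (305,516), inside all four guides. The knob top is at ~(152,201).

```bash
python3 - <<'E'
from h import *
import pickle
np.set_printoptions(precision=4,suppress=True)
st=pickle.load(open("w6.pkl","rb"));W=cam("wrist",st);s=800/280
f=lambda u,v,z:ray(W,145+u/s,37+v/s,z)
P=[f(u,v,.056) for u,v in[(301,237),(493,236),(490,516),(305,516)]]
D=[f(u,v,.044) for u,v in[(264,193),(530,193),(521,533),(271,533)]]
for q in(P,D):print(sum(q)/4,np.linalg.norm(q[0]-q[1]),np.linalg.norm(q[0]-q[3]),(q[1]-q[0])[1]/np.linalg.norm(q[0]-q[1]))
print("knob",f(152,201,.11),"r",np.linalg.norm(f(215,201,.11)-f(152,201,.11)))
print("knob pred",f(0,0,.044)*0+sum(P)/4+[-.048*1-.043*.05,.043-.048*.05,.054])
m=R.from_euler("xyz",st["ee_rot"]).as_matrix();print(np.arctan2(m[1,1],m[0,1]))
E
```

```text
[0.4955 0.3391 0.056 ] 0.0487871981260646 0.07408883296054584 0.06335499477420486
[0.4952 0.3402 0.044 ] 0.07017853569013059 0.09427154636771075 0.05856101873446008
knob [0.4458 0.3788 0.11  ] r 0.012083581681990694
knob pred [0.4453 0.3797 0.11  ]
0.057997257913743896
```

```bash
python3 -c "
from h import *
plan([.4457,.379,.135],.055,n=4)"
```

```text
n 4 d [-0.0522  0.0791 -0.0071] twist tot [ 0.003 -0.002 -0.005]
travel [[0.18, -1.19, -2.05], [0.18, -1.19, -2.05], [0.18, -1.19, -2.05], [0.18, -1.19, -2.05]]
twist [0.001, -0.0, -0.001]
```

Request:
servo_tool --travel '[[0.1, -1.2, -1.9], [0.1, -1.2, -1.9], [0.1, -1.2, -1.9], [0.1, -1.1, -1.8], [0, 0, 0], [0, 0, 0]]' --twist '[[0, 0, 0], [0, 0, 0], [0, 0, 0], [0, 0, 0], [0, 0, 0], [0, 0, 0]]' --jaw '[-0.2, -0.2, -0.2, -0.2, -0.2, -0.2]' --force 80

```text
clock: 9.13
tcp_pos: [0.4423, 0.3767, 0.1323]
ee_rot: [-1.12, 1.568, -2.632]
contact_force: [0.1, -0.2, 0.2]
finger_gap: 0.0513
```

```bash
python3 -c "
from h import *
plan([.4457,.379,.12],.055,n=1)"
```

```text
n 1 d [ 0.0034  0.0023 -0.0123] twist tot [0.004 0.001 0.002]
travel [[1.23, 0.36, -0.21]]
twist [0.004, 0.001, 0.002]
```

Request:
servo_tool --travel '[[0.6, 0.36, -0.22], [0.5, 0, 0], [0.5, 0, 0], [0, 0, 0], [0, 0, 0]]' --twist '[[0, 0, 0], [0, 0, 0], [0, 0, 0], [0, 0, 0], [0, 0, 0]]' --jaw '[-0.2, -0.2, -0.2, -0.2, -0.2]'

```text
clock: 9.55
tcp_pos: [0.4471, 0.3766, 0.1118]
ee_rot: [-0.765, 1.563, -2.279]
contact_force: [-0.1, 1.0, 0.3]
finger_gap: 0.0512
```

```bash
python3 -c "
from h import *
print(read_state()['contact_force'])
plan([.4457,.379,.087],.055,n=3)"
```

```text
[-0.07405904  1.04221661  0.29456956]
n 3 d [-0.0014  0.0024 -0.0248] twist tot [0.001 0.005 0.005]
travel [[0.83, -0.04, -0.09], [0.83, -0.04, -0.08], [0.83, -0.04, -0.08]]
twist [0.0, 0.002, 0.002]
```

Request:
servo_tool --travel '[[0.7, -0.15, -0.3], [0.7, 0, 0], [0.7, 0, 0], [0.1, 0, 0], [0, 0, 0]]' --twist '[[0, 0.003, 0.003], [0, 0, 0], [0, 0, 0], [0, 0, 0], [0, 0, 0]]' --jaw '[-0.2, -0.2, -0.2, -0.2, -0.2]'

```text
clock: 9.97
tcp_pos: [0.4466, 0.3776, 0.0871]
ee_rot: [-0.468, 1.567, -1.986]
contact_force: [0.9, -0.4, -1.4]
finger_gap: 0.0509
```

```bash
python3 -c "
from h import *
print(read_state()['contact_force'])
plan([.4457,.379,.087],.055,n=1)"
```

```text
[ 0.93248183 -0.40501614 -1.38687118]
n 1 d [-0.0009  0.0014 -0.0001] twist tot [-0.003  0.003  0.002]
travel [[0.01, -0.08, -0.14]]
twist [-0.003, 0.003, 0.002]
```

Request:
servo_tool --travel '[[0, -0.08, -0.12], [0, 0, 0], [0, 0, 0], [0, 0, 0], [0, 0, 0], [0, 0, 0], [0, 0, 0]]' --twist '[[0, 0, 0], [0, 0, 0], [0, 0, 0], [0, 0, 0], [0, 0, 0], [0, 0, 0], [0, 0, 0]]' --jaw '[1, 1, 1, 1, 1, 1, 1]' --force 80

```text
clock: 10.55
tcp_pos: [0.4448, 0.3787, 0.0874]
ee_rot: [-0.583, 1.566, -2.101]
contact_force: [-0.3, 0.4, -0.5]
finger_gap: 0.0219
```

Request:
servo_tool --travel '[[-0.3, 0, 0], [-0.4, 0, 0], [-0.4, 0, 0], [0, 0, 0]]' --twist '[[0, 0, 0], [0, 0, 0], [0, 0, 0], [0, 0, 0]]' --jaw '[1, 1, 1, 1]'

```text
clock: 10.88
tcp_pos: [0.4448, 0.3786, 0.0954]
ee_rot: [-0.833, 1.565, -2.351]
contact_force: [0.2, 2.2, -8.3]
finger_gap: 0.022
```

Force is 8.3 N after an 8 mm rise, which matches the spring law, so the grip isn't slipping. I keep pulling to the stop.

Request:
servo_tool --travel '[[-0.4, 0, 0], [-0.4, 0, 0], [-0.3, 0, 0], [-0.2, 0, 0], [-0.2, 0, 0], [0, 0, 0]]' --twist '[[0, 0, 0], [0, 0, 0], [0, 0, 0], [0, 0, 0], [0, 0, 0], [0, 0, 0]]' --jaw '[1, 1, 1, 1, 1, 1]'

```text
clock: 11.38
tcp_pos: [0.4447, 0.3786, 0.1018]
ee_rot: [-1.225, 1.562, -2.743]
contact_force: [1.4, 2.0, -9.8]
finger_gap: 0.0217
```

Request:
servo_tool --travel '[[-0.3, 0, 0], [-0.2, 0, 0], [0, 0, 0], [0, 0, 0], [0, 0, 0], [0, 0, 0], [0, 0, 0], [0, 0, 0]]' --twist '[[0, 0, 0], [0, 0, 0], [0, 0, 0], [0, 0, 0], [0, 0, 0], [0, 0, 0], [0, 0, 0], [0, 0, 0]]' --jaw '[1, 1, 1, 1, 1, 1, 1, 1]'

```text
clock: 12.05
tcp_pos: [0.4447, 0.3786, 0.1025]
ee_rot: [-1.353, 1.561, -2.87]
contact_force: [2.4, 3.4, -13.9]
finger_gap: 0.0223
```

Request:
servo_tool --travel '[[0, 0, 0], [0, 0, 0], [0, 0, 0], [0, 0, 0], [0, 0, 0], [0, 0, 0], [0, 0, 0], [0, 0, 0]]' --twist '[[0, 0, 0], [0, 0, 0], [0, 0, 0], [0, 0, 0], [0, 0, 0], [0, 0, 0], [0, 0, 0], [0, 0, 0]]' --jaw '[1, 1, 1, 1, 1, 1, 1, 1]'

```text
clock: 12.72
tcp_pos: [0.4447, 0.3786, 0.1025]
ee_rot: [-1.37, 1.561, -2.886]
contact_force: [1.8, 2.5, -15.4]
finger_gap: 0.022
```

```bash
python3 - <<'E'
from h import *
st=read_state();im=snapshot("wrist");im2=snapshot("side")
a=cv2.resize(im[...,::-1],(560,420))
b=cv2.resize(im2[100:215,190:280,::-1],(240,307),interpolation=cv2.INTER_CUBIC);b=cv2.copyMakeBorder(b,0,113,0,0,cv2.BORDER_CONSTANT)
cv2.imwrite("pics/w7.png",np.hstack([a,b]))
print(st['tcp_pos'],st['finger_gap'],st['contact_force'],st['clock'])
E
```

```text
[0.44473687 0.37859554 0.1025189 ] 0.021988869779853665 [  1.76982085   2.5201686  -15.35267642] 12.7167
```

View pics/w7.png

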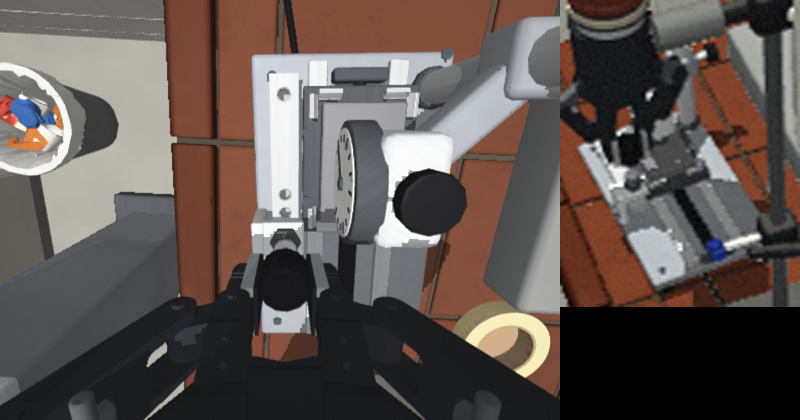

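The shuttle has run in under the dial and the knob is held against its stop, with a 15 N pull and 15.1 mm of rise. I check the slide numerically.

```bash
python3 - <<'E'
from h import *
np.set_printoptions(precision=4,suppress=True)
W=cam("wrist",read_state())
print("deck far-left",ray(W,304,87,.044),"expect home",np.array([.4575,.3855])+.090*np.array([-.055,.9985]))
print("plaque far-left",ray(W,322,102,.056))
n=np.array([.4955,.340])+.089*np.array([-.055,.9985]);print("expect",n+np.array([-.025-.0375*.055,.0375-.025*.055]))
print(read_state()["contact_force"],read_state()["clock"])
E
```

```text
deck far-left [0.4511 0.4736 0.044 ] expect home [0.4526 0.4754]
plaque far-left [0.4617 0.4646 0.056 ]
expect [0.4635 0.465 ]
[  2.1433   2.2147 -14.6607] 12.8167
```

Request:
servo_tool --travel '[[0, 0, 0], [0, 0, 0], [0, 0, 0], [0, 0, 0], [0, 0, 0], [0, 0, 0], [0, 0, 0], [0, 0, 0]]' --twist '[[0, 0, 0], [0, 0, 0], [0, 0, 0], [0, 0, 0], [0, 0, 0], [0, 0, 0], [0, 0, 0], [0, 0, 0]]' --jaw '[1, 1, 1, 1, 1, 1, 1, 1]'

```text
clock: 13.48
tcp_pos: [0.4448, 0.3786, 0.1025]
ee_rot: [-1.371, 1.561, -2.888]
contact_force: [2.0, 2.6, -14.1]
finger_gap: 0.0219
```

```bash
python3 - <<'E'
from h import *
s=read_state();print(s["tcp_pos"],s["contact_force"])
W=cam("wrist",s);im=snapshot("wrist");a=cv2.imread("pics/w7.png")[:,:560,::-1]
print("change since last:",np.abs(im[80:250,250:420].astype(int)-a[80:250,250:420]).mean())
if s["contact_force"][2]<-11: print(sign_off())
E
```

```text
[0.44475144 0.37857972 0.10252076] [  2.03982927   2.60933227 -14.13474502]
change since last: 0.4529873125720877
the job is handed in; nothing more can be done
None
```

I lifted only the top plain plaque, laid it in the nest and let go. I then pulled the plunger fully up, and the shuttle ran in under the foot. I handed the job in at about 13.5 s, still holding the knob up.

- **Plaque in the nest:** after release it measured about 1 mm from the nest centre, flat and inside all four guides. This was checked with the shuttle still at its loading end; after the run-in I checked only one corner, which was within 2 mm of where it should be.
- **Plunger:** the knob rose 15.1 mm. The upward pull was about 14 N, above the 10.5 N spring force, so it is against its stop.
- **Shuttle:** its deck edge measured about 2 mm short of the home position. That is within camera accuracy, and the picture had stopped changing, so I took it as home.
- **One mismatch:** the finger gap on the knob read 22 mm against the stated 25 mm. The force followed the spring as I pulled, so the grip was not slipping.
- **Other things:** a picture taken just after the lift showed the other two plain plaques and the petri dish in place. I did not re-measure them, the drilled stack or the marker at the end, but no unexpected contact forces showed in the readings.

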